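# Seat the sample block on the tilt stand and cover it

## Task

Take the metal sample block out of its storage dock and set it on the sloped deck of the tilt stand, between the two side cheeks, flat on the slope and with a long face right against the cleat at the low edge; lower it right on to the deck before you let go, do not drop it in. Then lay its loose cover fully down into the recess in the block's top, rib upward. Keep the block the right way up throughout, never tipped much beyond the slope of the stand, and do not disturb the blue tip box, the bottle or the jar.

Things in the scene. Friction and masses are not known exactly. Their poses are not given: they have to be found in the camera images.
- block_mid (a point): Centre (half-way up) of the loose aluminium sample block, 62 (its x) x 44 (y) x 45 mm tall (z), 0.2 to 0.4 kg. Top recess 54 x 36 mm, 6 mm deep, in a rim 4 mm thick; the recess floor, with six white tube caps level with it, lies 16.5 mm above this centre. It starts upright in the dock, where fingers reach only its two 44 mm wide end faces (+x, -x). Either way round is alike.
- dock: White storage dock, fixed. Origin under its middle at bench height; x along its open-ended channel. Base plate 100 (x) x 66 (y) x 6 mm; the block stands on it, its x along the dock's. Two walls 6 mm thick, 56 mm long (x), 52 mm apart, rise as high as the block's top (51 mm above the bench) and cover the block's long faces.
- seat (a point): Point on the steel deck of the fixed tilt stand: on its surface, midway between the cheeks, at the cleat's inner face, 35 mm above the bench. x up the slope (22 degrees), y level along the cleat, z square to the deck. Deck runs 105 mm up from here; polished: a block let go slides down to the cleat. Cleat at -x: 10 mm high, 8 thick. Seated, the block's centre is at about (22, 0, 22.5) mm here.
- stand: White-and-steel tilt stand, fixed, base 124 (x) x 86 (y) mm, origin under its middle; the slope rises to its +x. Two white cheeks on the deck, 5 mm thick, 52 mm high square to the deck, run from the cleat 60 mm up the slope, 68 mm apart: the block fits between them only with its 62 mm length along the cleat, so fingers there reach only its two long faces, over the cleat and from up-slope.
- cover_mid (a point): Centre (half-way up) of the loose white plastic cover, 40 g, 26 mm tall, lying on the bench rib up: a plate 49 (x) x 31 (y) x 5 mm, and on it an upright rib 36 mm long (x), 10 mm thick (y), 21 mm high to hold it by; z up. In place, the plate lies on the recess floor, x along the block's x (either way round), this centre 29.5 mm above the block's; play 2.5 mm each side.
- tipbox: Bystander: blue pipette-tip box with clear lid, 120 x 80 x 60 mm, origin under its middle.
- bottle: Bystander: white bottle, 64 mm in diameter, 120 mm tall, origin under its middle.
- jar: Bystander: amber jar with black cap, 54 mm in diameter, 75 mm tall, origin under its middle.
Mind the look-alikes: they are no part of the job. Of the things like the part that bears cover_mid, leave any that is orange or turquoise; of the rest the smaller one is meant.

How it is judged:
By the outcome, as a careful person would: the job done as asked, in the order asked, and still so for the second after the job is handed in, with the robot touching nothing.
It also fails if it takes over 67 s, if anything falls off the work surface, if the arm or the gripper's body presses on something with over 40 N, if the wrist force passes 120 N, or if a joint passes its speed limit or range.

## Robot

A 6-joint arm with a two-finger parallel gripper is mounted at the origin on the work surface. World frame = base frame: x ahead of the robot, y to its left, z up, the work surface at z = 0. Lengths are in m, angles in rad, forces in N, time in s.
With the tool pointing down it reaches from about 0.35 to 0.775 m from the base axis. Payload 5.5 kg.
Tool frame: the origin (TCP) lies midway between the tips of the shut fingers; the grasp point (between the pads) lies 19 mm behind it; z points along the fingers, x is the direction in which the jaws open and shut, and the axes are right-handed (so a half turn about z gives the same grasp; the last joint's range is limited). The gripper opens to 85 mm and grips with 20 to 120 N. Pads are 22 mm wide; open, the fingers measure 114 mm over their backs; the gripper's body (76 mm by 85 mm) begins 54 mm behind the grasp point. The pads swing forward as they close: fully open they stand 13 mm farther back than shut.
Start: joints at [-1.484, 0.313, 0.046, 1.304, 0, 1.431], TCP at [0.129, -0.56, 0.231] pointing down, gripper open.
Joint ranges: [-2.76, 2.76], [-0.86, 1.69], [-1.03, 1.26], [-2.2, 2.34], [-1.47, 1.5], [-3.14, 3.14]. Speed limits (rad/s): [2.57, 2.57, 3.14, 3.14, 3.14, 3.14].

## Interface

Orientations are given as [roll, pitch, yaw] about the fixed x, y, z axes, in that order (R = Rz(yaw) Ry(pitch) Rx(roll)).
In Python, from cell import ctrl gives the robot as it stands.
- The arm moves only by the tool arm_command, never from a script. Its argument "increments" is a list of rows, each an object with "xyz": the shift along the tool's x, y, z in mm, a list of three; "roll": the turn about the tool's z in degrees. A call has 1 to 20 rows; each row is the pose to reach, as a shift and turn from the pose commanded when the call began, along the tool's axes at that moment; what a row does not reach only later rows make up. A row lasts 1/8 s, in which the tool goes at most 62.5 mm and 10.7 degrees, less where a joint would pass 70% of its speed; a pose out of reach is approached as far as the arm can. A call with a gripper value outside its range is refused whole. "claw" is the opening, from -1 (shut) to 1 (fully open), set as the call begins (left out, the last holds). The fingers move at their own pace and stop on an object; "grip_force" is the grip in N (left out, the last holds). Time passes only in rows, so rows that repeat a pose let the fingers close. It gives the time, the measured TCP pose, the force and the opening at its end, in the units of the state.
- ctrl.get_state(): the state, without advancing time (a new reading comes with each control period).
- ctrl.snapshot(name): name is "scene" or "side" or "wrist"; returns the picture (420x560x3 uint8, red, green, blue); there is no depth.
- ctrl.camera_params(name): a dict with "mtx" (3x3 intrinsics, pixels), "cam_to_world" (4x4, takes a point from camera to world coordinates); the wrist camera has in their place "T_tool_cam" (4x4, takes a point from camera to tool coordinates, whose origin is the TCP and whose axes are the tool frame's). Camera axes: x right, y up, looking along -z (the intrinsics and any distortion apply to the point x, -y, -z); pixel columns grow to the right and rows downward; lengths in m; the calibration is good to about 2 mm. A picture is of the moment at which its call begins: read the wrist's pose just before it. camera_params takes no time and is no camera call.
- ctrl.job_done(): hands the job in, once; it reports no verdict.
The state is a dict: "time_s": time; "joints": joint angles; "joint_velocities": joint speeds; "effort": joint torques, N m; "ee_pos": TCP position; "ee_rot": TCP orientation; "ft_force": force on the tool from outside, world axes, zero at the start; "ft_torque": the same for the moment, N m; "finger_gap": finger opening in m.
Only numpy, scipy, OpenCV 4.12 (cv2) and the standard library are available. Lean on these libraries where they do the work, as an engineer would, in place of code of your own. Each camera call takes 0.05 s, during which the arm holds its last target. There are 200 camera calls.

## Working session

There is one attempt and no reset: what is moved stays moved. The work goes in short steps, Python scripts to look and compute and a tool call to move; the robot and the scene stay as the last step left them, time stands still between calls to the robot, and variables do not carry over. Pictures are saved under pics/ and viewed, about 8 in all and at most 12, crops included, and the job is handed in when it is done.

Besides the shell and the picture viewer there is one more tool, called after "Call:" as name(argument=value, ...), one argument or row to a line, values as JSON. arm_command: Moves the arm, as the interface text tells. Its arguments: {"type":"object","properties":{"increments":{"type":"array"},"claw":{"type":"number"},"grip_force":{"type":"number"}},"required":["increments"]}

```bash
mkdir -p pics; ls
cat > h.py <<'E'
import numpy as np, cv2
from cell import ctrl
from scipy.spatial.transform import Rotation as R
def tool(s):
    T=np.eye(4);T[:3,:3]=R.from_euler('xyz',s['ee_rot']).as_matrix();T[:3,3]=s['ee_pos'];return T
def cam(name,s=None):
    p=ctrl.camera_params(name)
    C=np.array(p['cam_to_world']) if 'cam_to_world' in p else tool(s)@np.array(p['T_tool_cam'])
    return np.array(p['mtx']),C,p
def ray(K,C,u,v):
    d=np.linalg.inv(K)@[u,v,1]; d=C[:3,:3]@[d[0],-d[1],-d[2]]; return C[:3,3],d/np.linalg.norm(d)
def onz(K,C,u,v,z):
    o,d=ray(K,C,u,v); return o+d*(z-o[2])/d[2]
def proj(K,C,P):
    p=np.linalg.inv(C)@np.append(P,1); q=K@[p[0],-p[1],-p[2]]; return q[:2]/q[2]
def tri(rays):
    A=np.zeros((3,3));b=np.zeros(3)
    for o,d in rays:
        M=np.eye(3)-np.outer(d,d);A+=M;b+=M@o
    x=np.linalg.solve(A,b); return x,[np.linalg.norm((np.eye(3)-np.outer(d,d))@(x-o)) for o,d in rays]
def snap(name,fn=None):
    s=ctrl.get_state(); im=ctrl.snapshot(name)
    if fn: cv2.imwrite('pics/'+fn+'.png',im[:,:,::-1])
    return im,s
E
python3 - <<'E'
from h import *
for n in ('scene','side','wrist'):
    im,s=snap(n,n+'0'); K,C,p=cam(n,s); print(n,K.round(1).tolist(),C.round(3).tolist(),[k for k in p])
    print({k:v for k,v in p.items() if k not in('mtx','cam_to_world','T_tool_cam')})
print(ctrl.camera_params('wrist')['T_tool_cam']); print(s)
E
```

```text
pics
scene [[465.0, 0.0, 276.1], [0.0, 465.0, 216.3], [0.0, 0.0, 1.0]] [[0.761, -0.33, 0.559, 1.238], [0.649, 0.415, -0.638, -0.795], [-0.021, 0.848, 0.53, 0.702], [0.0, 0.0, 0.0, 1.0]] ['mtx', 'cam_to_world']
{}
side [[391.0, 0.0, 281.0], [0.0, 391.0, 208.6], [0.0, 0.0, 1.0]] [[-0.95, 0.199, -0.241, 0.368], [-0.313, -0.652, 0.691, 0.577], [-0.02, 0.732, 0.681, 0.643], [0.0, 0.0, 0.0, 1.0]] ['mtx', 'cam_to_world']
{}
wrist [[315.3, 0.0, 282.6], [0.0, 315.3, 206.1], [0.0, 0.0, 1.0]] [[0.226, 0.92, 0.32, 0.212], [-0.974, 0.214, 0.073, -0.54], [-0.002, -0.328, 0.945, 0.372], [0.0, 0.0, 0.0, 1.0]] ['mtx', 'T_tool_cam']
{}
[[ 9.99999465e-01 -9.26525814e-04 -4.59424963e-04 -7.02840367e-04]
 [-1.02600801e-03 -9.44555186e-01 -3.28351106e-01 -8.52596215e-02]
 [-1.29726456e-04  3.28351401e-01 -9.44555631e-01 -1.41856824e-01]
 [ 0.00000000e+00  0.00000000e+00  0.00000000e+00  1.00000000e+00]]
{'time_s': 0.1, 'joints': array([-1.48358848e+00,  3.13937663e-01,  4.50686115e-02,  1.30361544e+00,
        3.76501275e-05,  1.43115885e+00]), 'joint_velocities': array([ 0.00028813, -0.00244637,  0.00319085, -0.00028994,  0.00037818,
        0.0006272 ]), 'effort': array([ 2.56892759e-03, -4.81724739e+01,  2.99245209e+01,  1.26993394e-02,
       -1.36838798e-04,  3.24449758e-06]), 'ee_pos': array([ 0.12925948, -0.55979852,  0.23048122]), 'ee_rot': array([-3.14132040e+00,  1.66649721e-03, -1.34395081e+00]), 'ft_force': array([ 0.48891887, -0.21268601,  1.13541805]), 'ft_torque': array([-0.01716044, -0.00977306,  0.01877498]), 'finger_gap': 0.0854080823557069}
```

View pics/scene0.png

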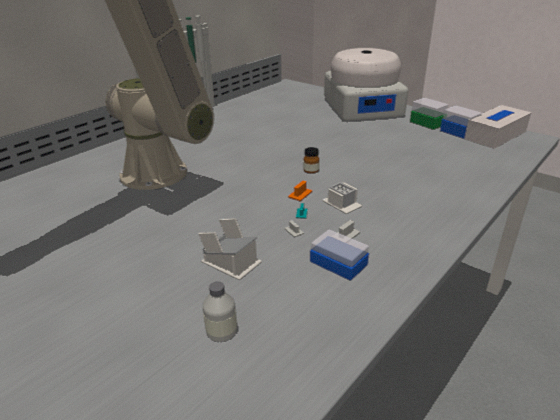

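View pics/side0.png

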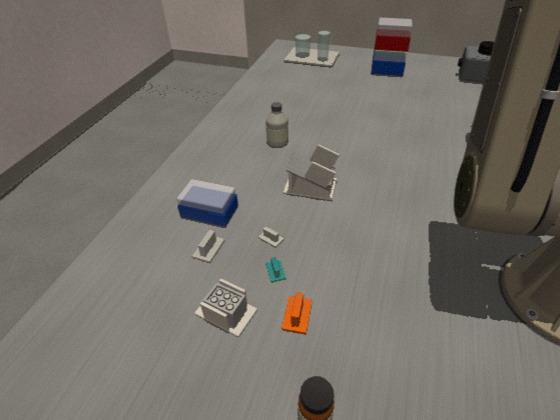

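The scene view shows the stand at (230,248), the dock and block at (343,196), the small white cover at (294,229), the larger white one at (347,232), and the tip box, bottle and jar. In the side view the block is at (226,305), the small cover at (271,237) and the stand at (312,172).

Run:
```python
from h import *
s=ctrl.get_state()
A=cam('scene');B=cam('side')
for n,a,b in [('block top',(342,188),(226,296)),('cover',(294,227),(271,236)),('bigcover',(347,230),(208,244)),('stand',(231,262),(310,190)),('tipbox top',(340,246),(208,194)),('bottle cap',(217,289),(277,107)),('jar cap',(311,152),(317,390))]:
    print(n,*tri([ray(A[0],A[1],*a),ray(B[0],B[1],*b)]))
# stand base corners
for n,c,ps in [('scene',A,[(203,263),(232,273.5),(260,262)]),('side',B,[(285,190.5),(334,198),(337,187)])]:
    for p in ps: print(n,p,onz(c[0],c[1],*p,0.0).round(3))
```

```text
block top [0.60092728 0.22502375 0.05124025] [np.float64(0.00040542701286875904), np.float64(0.0004054270128688677)]
cover [0.58436112 0.02559235 0.01090207] [np.float64(0.0017275563873529046), np.float64(0.0017275563873529194)]
bigcover [0.706051   0.09413521 0.01655979] [np.float64(0.000263926875981466), np.float64(0.00026392687598175945)]
stand [ 0.54648852 -0.1746822  -0.0073014 ] [np.float64(0.0042187911576825445), np.float64(0.0042187911576826755)]
tipbox top [ 0.75708407 -0.01989461  0.05152345] [np.float64(0.001220495949196013), np.float64(0.0012204959491956466)]
bottle cap [ 0.69697873 -0.35490242  0.10977888] [np.float64(0.0007477256744428397), np.float64(0.000747725674442828)]
jar cap [0.4021139  0.34217186 0.06849477] [np.float64(0.0008445007978398412), np.float64(0.0008445007978397722)]
scene (203, 263) [ 0.498 -0.228  0.   ]
scene (232, 273.5) [ 0.583 -0.212  0.   ]
scene (260, 262) [ 0.605 -0.137  0.   ]
side (285, 190.5) [ 0.608 -0.142  0.   ]
side (334, 198) [ 0.483 -0.15   0.   ]
side (337, 187) [ 0.485 -0.194  0.   ]
```

Call:
arm_command(
  increments=[
    {"xyz": [-364,-465,0],"roll": -74},
    {"xyz": [-364,-465,0],"roll": -74},
    {"xyz": [-364,-465,0],"roll": -74},
    {"xyz": [-364,-465,0],"roll": -74},
    {"xyz": [-364,-465,0],"roll": -74},
    {"xyz": [-364,-465,0],"roll": -74},
    {"xyz": [-364,-465,0],"roll": -74},
    {"xyz": [-364,-465,0],"roll": -74},
    {"xyz": [-364,-465,0],"roll": -74},
    {"xyz": [-364,-465,0],"roll": -74},
    {"xyz": [-364,-465,0],"roll": -74},
    {"xyz": [-364,-465,0],"roll": -74},
    {"xyz": [-364,-465,0],"roll": -74},
  ],
)

```text
time_s: 1.78
ee_pos: [0.4999, -0.102, 0.2313]
ee_rot: [3.141, 0.0, -0.054]
ft_force: [0.4, -0.3, 0.4]
finger_gap: 0.0856
```

Run:
```python
from h import *
import pickle
im,s=snap('wrist','w1'); pickle.dump(s,open('w1.pkl','wb')); print(s['time_s'],s['joints'].round(3),s['ee_pos'].round(4),s['ee_rot'].round(4))
```

```text
1.775 [-0.359  0.188 -0.119  1.264 -0.     1.266] [ 0.4999 -0.102   0.2313] [ 3.1414e+00  3.0000e-04 -5.4200e-02]
```

View pics/w1.png

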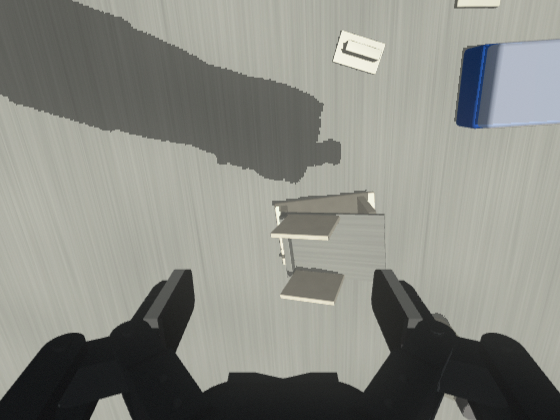

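w1 shows the stand deck at px (290–385, 213–278) with the cleat on its left (low, -x) side, the small cover at (359,52), and the tip box at right. I take two more views.

Call:
arm_command(
  increments=[
    {"xyz": [40,-90,0],"roll": 0},
    {"xyz": [40,-90,0],"roll": 0},
    {"xyz": [40,-90,0],"roll": 0},
    {"xyz": [40,-90,0],"roll": 0},
  ],
)

```text
time_s: 2.33
ee_pos: [0.5448, -0.0141, 0.2313]
ee_rot: [3.141, 0.0, -0.053]
ft_force: [-0.4, -0.2, -0.4]
finger_gap: 0.0853
```

Run:
```python
from h import *
import pickle
im,s=snap('wrist','w2'); pickle.dump(s,open('w2.pkl','wb')); print(s['time_s'],s['ee_pos'].round(4),s['ee_rot'].round(4))
```

```text
2.325 [ 0.5448 -0.0141  0.2313] [ 3.1411e+00  4.0000e-04 -5.3200e-02]
```

Call:
arm_command(
  increments=[
    {"xyz": [40,-220,0],"roll": 0},
    {"xyz": [40,-220,0],"roll": 0},
    {"xyz": [40,-220,0],"roll": 0},
    {"xyz": [40,-220,0],"roll": 0},
    {"xyz": [40,-220,0],"roll": 0},
    {"xyz": [40,-220,0],"roll": 0},
  ],
)

```text
time_s: 3.12
ee_pos: [0.5965, 0.2029, 0.2312]
ee_rot: [3.141, 0.0, -0.054]
ft_force: [-0.4, -0.5, -0.1]
finger_gap: 0.0856
```

Run:
```python
from h import *
import pickle
im,s=snap('wrist','w3'); pickle.dump(s,open('w3.pkl','wb')); print(s['time_s'],s['ee_pos'].round(4),s['ee_rot'].round(4))
a=cv2.imread('pics/w2.png');b=cv2.imread('pics/w3.png')
# crops: side by side full views
cv2.imwrite('pics/w23.png',np.hstack([cv2.resize(a[:,140:500],None,fx=1.1,fy=1.1),cv2.resize(b[:,140:500],None,fx=1.1,fy=1.1)]))
```

```text
3.125 [0.5965 0.2029 0.2312] [ 3.1408e+00  5.0000e-04 -5.3800e-02]
```

View pics/w23.png

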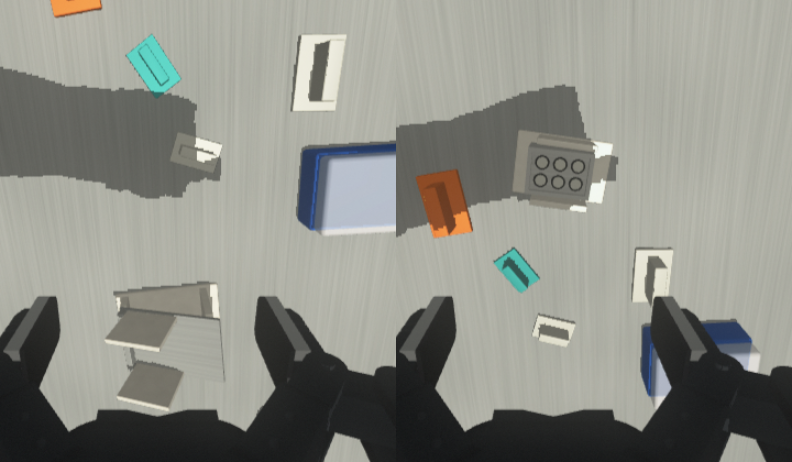

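w2/w3: block with six caps at w3 px (287,156), cover in w3 at (283,300), stand in w2 at about (295,310). Next is one enlarged composite to pick corners.

Run:
```python
import cv2,numpy as np
def crop(f,x,y,w,h,k):
    a=cv2.imread(f'pics/{f}.png')[y:y+h,x:x+w]; a=cv2.resize(a,None,fx=k,fy=k,interpolation=cv2.INTER_CUBIC)
    for i in range(0,w,10): cv2.line(a,(i*k,0),(i*k,6 if i%50 else 14),(0,0,255),1); 
    for i in range(0,h,10): cv2.line(a,(0,i*k),(6 if i%50 else 14,i*k),(0,0,255),1)
    return a
# each 400x300
A=crop('w3',240,110,100,75,4)   # block
B=crop('w1',265,170,133,150,3)[:450]
C=crop('w2',225,245,133,150,3)
out=np.zeros((600,800,3),np.uint8)
out[:300,:400]=A; 
D=crop('w1',325,20,70,60,3); E=crop('w3',255,275,60,50,3)
out[:D.shape[0],400:400+D.shape[1]]=D; out[:E.shape[0],615:615+E.shape[1]]=E
b=crop('w1',265,180,133,98+26,3)[:400][:, :399]; 
out[300:,:399]=crop('w1',265,185,133,100,3); out[200:,400:799]=crop('w2',235,250,133,134,3)[:400]
cv2.imwrite('pics/comp.png',out)
```

```text
(no output)
```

View pics/comp.png

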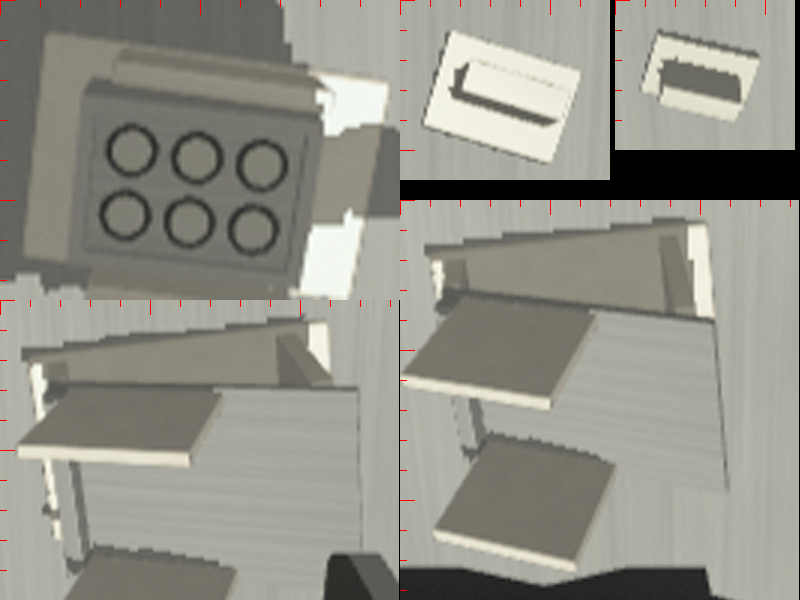

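The composite gives clear corners: cap centres on the block, plate corners of the cover in w1/w3, and the deck corner and cheek top edges of the stand in w1/w2. I triangulate these.

```bash
cat > m.py <<'E'
from h import *
import pickle
W={n:cam('wrist',pickle.load(open(n+'.pkl','rb'))) for n in('w1','w2','w3')}
A=cam('scene');B=cam('side')
r=lambda n,p:ray(W[n][0],W[n][1],*p)
f1=lambda p:(265+p[0]/3,185+(p[1]-300)/3); f2=lambda p:(235+(p[0]-400)/3,250+(p[1]-200)/3)
E
cat > m1.py <<'E'
from m import *
from scipy.optimize import least_squares
caps=np.array([(132,150),(197,157),(262,165),(126,215),(189,222),(253,230)])/4+[240,110]
P=np.array([onz(*W['w3'][:2],*c,.045) for c in caps]); c=P.mean(0)
v=(P[2]+P[5]-P[0]-P[3]);w=(P[0]+P[1]+P[2]-P[3:].sum(0));print('block',c.round(4),'yaw',np.degrees(np.arctan2(v[1],v[0])),np.degrees(np.arctan2(-w[0],w[1])), 'pitch',np.linalg.norm(v)/4,np.linalg.norm(w)/3)
print(' tri w3+side+scene', tri([r('w3',caps.mean(0)),ray(B[0],B[1],226,299)]), 'proj scene/side',proj(A[0],A[1],c),proj(B[0],B[1],c))
c1=np.array([(450,31),(581,70),(551,163),(423,125)]);c1=[(325+(p[0]-400)/3,20+p[1]/3) for p in c1]
c3=np.array([(658,31),(760,58),(737,121),(643,93)]);c3=[(255+(p[0]-615)/3,275+p[1]/3) for p in c3]
for a,b in zip(c1,c3): x,e=tri([r('w1',a),r('w3',b)]);print('cov',x.round(4),round(e[0],4))
Q=np.array([onz(*W['w1'][:2],*p,.004) for p in c1]);print('cov w1',Q.mean(0).round(4),np.linalg.norm(Q[1]-Q[0]),np.linalg.norm(Q[2]-Q[1]),[np.degrees(np.arctan2(*(Q[j]-Q[i])[[1,0]])) for i,j in((0,1),(3,2))])
S={'deckTR':[(105,40,0),(357,388),(713,320)],'c1lo':[(0,39,52),(20,447),(403,373)],'c1hi':[(60,39,52),(192,455),(552,402)],
 'deckBR':[(105,-40,0),None,(727,490)],'c2lo':[(0,-34,52),None,(437,533)],'c2hi':[(60,-34,52),None,(577,562)]}
obs=[]
for k,(L,a,b) in S.items():
    if a: x,e=tri([r('w1',f1(a)),r('w2',f2(b))]);print(k,x.round(4),round(e[0],4)); obs.append(('w1',L,f1(a)))
    obs.append(('w2',L,f2(b)))
t=np.radians(22)
def world(p,L):
    x,y,z=np.array(L)/1e3; X=x*np.cos(t)-z*np.sin(t);Z=x*np.sin(t)+z*np.cos(t)+p[3]
    c,s=np.cos(p[2]),np.sin(p[2]);return np.array([p[0]+c*X-s*y,p[1]+s*X+c*y,Z])
def res(p):
    return np.concatenate([proj(*W[n][:2],world(p,L))-q for n,L,q in obs if abs(L[1])!=40])
for z in (None,.035):
    g=(lambda p:res(p)) if z is None else (lambda p:res([*p[:3],z]))
    o=least_squares(g,[.49,-.17,0,.035][:4 if z is None else 3]);print('seat',o.x.round(4),'yaw deg',np.degrees(o.x[2]),'res',o.fun.reshape(-1,2).round(1).tolist())
E
python3 m1.py
```

```text
block [0.6042 0.2276 0.045 ] yaw -9.710851648128202 -9.376840880403758 pitch 0.01692163887486864 0.017182502236429798
 tri w3+side+scene (array([0.60303208, 0.22582264, 0.04096726]), [np.float64(0.0015908751738503166), np.float64(0.0015908751738506856)]) proj scene/side [343.1710694  189.87286006] [223.95261429 298.75345742]
cov [0.5702 0.0453 0.0012] 0.0002
cov [0.6159 0.0302 0.0037] 0.0004
cov [6.045e-01 4.000e-04 9.600e-03] 0.0002
cov [0.5608 0.0152 0.0052] 0.0008
cov w1 [0.5878 0.0228 0.004 ] 0.048184753629979225 0.031056378427479728 [np.float64(-17.607132796760798), np.float64(-18.012601387031886)]
deckTR [ 0.6022 -0.1357  0.0719] 0.0
c1lo [ 0.4863 -0.1484  0.0783] 0.0003
c1hi [ 0.5414 -0.1417  0.1062] 0.0002
seat [ 0.5089 -0.1845  0.0786  0.0333] yaw deg 4.503215005461289 res [[-0.4, 0.1], [-0.2, 1.0], [0.3, 0.2], [0.3, -0.6], [-0.5, -1.0], [0.3, 0.3]]
seat [ 0.509  -0.1834  0.0805] yaw deg 4.613036032753877 res [[-0.5, -0.2], [-0.5, 1.2], [0.6, -0.3], [0.3, -0.5], [-0.6, -0.6], [0.5, 0.7]]
```

Call:
arm_command(
  increments=[
    {"xyz": [6.4,-25,0],"roll": 6.5},
    {"xyz": [6.4,-25,50],"roll": 6.5},
    {"xyz": [6.4,-25,100],"roll": 6.5},
    {"xyz": [6.4,-25,140],"roll": 6.5},
    {"xyz": [6.4,-25,170],"roll": 6.5},
    {"xyz": [6.4,-25,195],"roll": 6.5},
    {"xyz": [6.4,-25,212],"roll": 6.5},
    {"xyz": [6.4,-25,222],"roll": 6.5},
    {"xyz": [6.4,-25,222],"roll": 6.5},
  ],
  claw=1,
)

```text
time_s: 4.3
ee_pos: [0.6042, 0.2284, 0.0091]
ee_rot: [3.141, 0.001, -0.167]
ft_force: [0.2, -0.3, -0.1]
finger_gap: 0.0852
```

Call:
arm_command(
  increments=[
    {"xyz": [0,0,0],"roll": 0},
    {"xyz": [0,0,0],"roll": 0},
    {"xyz": [0,0,0],"roll": 0},
    {"xyz": [0,0,0],"roll": 0},
    {"xyz": [0,0,0],"roll": 0},
  ],
  claw=-1,
  grip_force=50,
)

```text
time_s: 4.92
ee_pos: [0.6052, 0.2293, 0.0106]
ee_rot: [-3.141, -0.002, -0.166]
ft_force: [-0.9, 0.3, 5.5]
finger_gap: 0.0618
```

Call:
arm_command(
  increments=[
    {"xyz": [0,0,-10],"roll": 0},
    {"xyz": [0,0,-40],"roll": 0},
    {"xyz": [0,0,-80],"roll": 0},
    {"xyz": [0,0,-100],"roll": 0},
    {"xyz": [-30,50,-100],"roll": -10},
    {"xyz": [-55,100,-100],"roll": -20},
    {"xyz": [-80,150,-100],"roll": -30},
    {"xyz": [-105,200,-100],"roll": -40},
    {"xyz": [-134,254,-100],"roll": -50},
    {"xyz": [-134,254,-100],"roll": -60},
    {"xyz": [-134,254,-90],"roll": -70},
    {"xyz": [-134,254,-80],"roll": -80},
    {"xyz": [-134,254,-70],"roll": -90},
    {"xyz": [-134,254,-55],"roll": -100},
    {"xyz": [-134,254,-38],"roll": -104},
    {"xyz": [-134,254,-22],"roll": -104},
    {"xyz": [-134,254,-12],"roll": -104},
    {"xyz": [-134,254,-4],"roll": -104},
    {"xyz": [-134,254,1],"roll": -104},
    {"xyz": [-134,254,3],"roll": -104},
  ],
)

```text
time_s: 7.42
ee_pos: [0.4303, 0.0005, 0.0062]
ee_rot: [-3.142, 0.0, 1.649]
ft_force: [0.8, 0.5, -3.4]
finger_gap: 0.0615
```

Call:
arm_command(
  increments=[
    {"xyz": [0,0,2],"roll": 0},
    {"xyz": [0,0,3],"roll": 0},
    {"xyz": [0,0,3],"roll": 0},
  ],
)

```text
time_s: 7.8
ee_pos: [0.4306, 0.0004, 0.0046]
ee_rot: [3.141, 0.0, 1.649]
ft_force: [-3.0, -0.5, 10.3]
finger_gap: 0.0611
```

Call:
arm_command(
  increments=[
    {"xyz": [0,0,-1],"roll": 0},
    {"xyz": [0,0,-1],"roll": 0},
    {"xyz": [0,0,-1],"roll": 0},
    {"xyz": [0,0,-30],"roll": 0},
    {"xyz": [0,0,-60],"roll": 0},
    {"xyz": [0,0,-60],"roll": 10},
    {"xyz": [0,0,-60],"roll": 20},
    {"xyz": [0,0,-60],"roll": 30},
    {"xyz": [0,0,-60],"roll": 40},
    {"xyz": [0,0,-60],"roll": 50},
    {"xyz": [0,0,-60],"roll": 60},
    {"xyz": [0,0,-60],"roll": 70},
    {"xyz": [0,0,-60],"roll": 80},
    {"xyz": [0,0,-60],"roll": 90},
    {"xyz": [0,0,-60],"roll": 90},
    {"xyz": [0,0,-35],"roll": 90},
    {"xyz": [0,0,-18],"roll": 90},
    {"xyz": [0,0,-9],"roll": 90},
    {"xyz": [0,0,-9],"roll": 90},
  ],
  claw=1,
)

```text
time_s: 10.18
ee_pos: [0.4297, 0.0006, 0.0118]
ee_rot: [-3.141, 0.001, 0.08]
ft_force: [0.4, 1.0, 0.3]
finger_gap: 0.0853
```

Call:
arm_command(
  increments=[
    {"xyz": [0,0,0],"roll": 0},
    {"xyz": [0,0,0],"roll": 0},
    {"xyz": [0,0,0],"roll": 0},
    {"xyz": [0,0,0],"roll": 0},
    {"xyz": [0,0,0],"roll": 0},
    {"xyz": [0,0,0],"roll": 0},
  ],
  claw=-1,
  grip_force=40,
)

```text
time_s: 10.92
ee_pos: [0.4314, 0.0004, 0.0131]
ee_rot: [3.141, -0.002, 0.079]
ft_force: [0.4, 1.2, 6.9]
finger_gap: 0.0438
```

Run:
```python
from h import *
s=ctrl.get_state();print(s['ee_pos'].round(4),np.degrees(s['ee_rot']).round(2),s['finger_gap'],s['joints'].round(2))
snap('scene','s2');snap('side','d2')
a=cv2.imread('pics/s2.png')[130:340,170:450];b=cv2.imread('pics/d2.png')[130:340,170:450]
cv2.imwrite('pics/sd2.png',np.hstack([cv2.resize(a,(400,300)),cv2.resize(b,(400,300))]))
```

```text
[4.314e-01 4.000e-04 1.310e-02] [ 1.7997e+02 -1.3000e-01  4.5100e+00] 0.04378543274873339 [-0.19  0.24 -0.65  0.68  0.    1.31]
```

View pics/sd2.png

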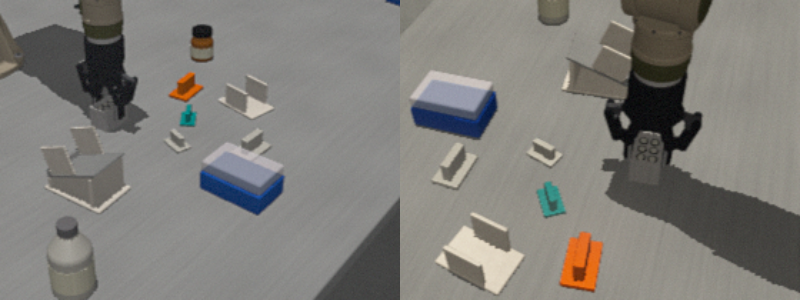

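Block gripped on its long faces (gap 43.8 mm, yaw 4.5°, same as the stand), the dock is empty, and nothing else has moved. Next I carry it to above the stand.

Call:
arm_command(
  increments=[
    {"xyz": [0,0,-10],"roll": 0},
    {"xyz": [0,0,-50],"roll": 0},
    {"xyz": [0,0,-90],"roll": 0},
    {"xyz": [0,0,-128],"roll": 0},
    {"xyz": [15,30,-130],"roll": 0},
    {"xyz": [35,75,-130],"roll": 0},
    {"xyz": [55,120,-130],"roll": 0},
    {"xyz": [73,160,-130],"roll": 0},
    {"xyz": [84,182,-130],"roll": 0},
    {"xyz": [87,190,-130],"roll": 0},
    {"xyz": [87,190,-130],"roll": 0},
    {"xyz": [87,190,-130],"roll": 0},
  ],
)

```text
time_s: 12.52
ee_pos: [0.531, -0.1808, 0.1422]
ee_rot: [-3.141, 0.001, 0.079]
ft_force: [0.4, 0.2, -2.1]
finger_gap: 0.0435
```

Run:
```python
from h import *
import pickle
im,s=snap('wrist','w4');pickle.dump(s,open('w4.pkl','wb'));print(s['ee_pos'].round(4),np.degrees(s['ee_rot']).round(2),s['ft_force'].round(1))
snap('scene','s3');snap('side','d3')
K,C,_=cam('scene');k2,c2,_=cam('side')
out=np.zeros((600,800,3),np.uint8)
out[:300,:400]=cv2.resize(cv2.imread('pics/s3.png')[160:280,160:320],(400,300),interpolation=2)
out[:300,400:]=cv2.resize(cv2.imread('pics/d3.png')[90:210,240:400],(400,300),interpolation=2)
out[300:,:]=cv2.resize(cv2.imread('pics/w4.png')[150:390,120:440],(800,600),interpolation=2)[:300]
cv2.imwrite('pics/c3.png',out)
```

```text
[ 0.531  -0.1808  0.1422] [-1.7995e+02  6.0000e-02  4.5500e+00] [ 0.4  0.2 -2.1]
```

View pics/c3.png

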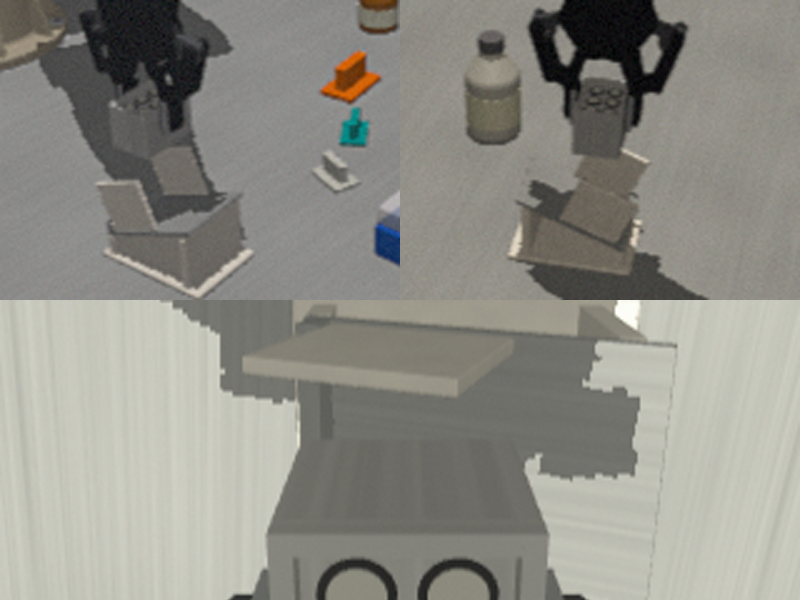

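The picture shows the block level above the stand, with its +y end face and the left cheek's top edge in the wrist view. I compare the two from this one view.

Run:
```python
from h import *
import pickle
s=pickle.load(open('w4.pkl','rb'));K,C,_=cam('wrist',s)
f=lambda x,y:(120+x/2.5,150+(y-300)/2.5)
yaw=np.radians(4.55);ex=np.array([np.cos(yaw),np.sin(yaw)]);ey=np.array([-ex[1],ex[0]])
seat=np.array([.509,-.184])
def rel(u,z): p=onz(K,C,*f(*u),z)[:2]; return ((p-seat)@ex*1e3).round(1),((p-seat)@ey*1e3).round(1)
z0=.0343
print('cheek lo (exp -19.5,39)',rel((243,357),z0+.052*np.cos(.384)),'hi (exp 36.1,39)',rel((459,380),z0+.052*np.cos(.384)+.06*np.sin(.384)))
print('deckTR (exp 97)',rel((677,345),z0+.105*np.sin(.384)))
print('block bottom',rel((300,440),.129),rel((528,440),.129),'top',rel((270,532),.174),rel((548,532),.174))
print('tcp',(s['ee_pos'][:2]-seat)@ex*1e3,(s['ee_pos'][:2]-seat)@ey*1e3)
```

```text
cheek lo (exp -19.5,39) (np.float64(-20.2), np.float64(39.9)) hi (exp 36.1,39) (np.float64(34.9), np.float64(39.7))
deckTR (exp 97) (np.float64(95.9), np.float64(41.3))
block bottom (np.float64(0.4), np.float64(33.1)) (np.float64(47.9), np.float64(33.2)) top (np.float64(1.6), np.float64(33.7)) (np.float64(44.4), np.float64(33.8))
tcp 22.188245492897256 1.4412185413673384
```

Call:
arm_command(
  increments=[
    {"xyz": [-1,1.6,0],"roll": 0},
    {"xyz": [-1,1.6,15],"roll": 0},
    {"xyz": [-1,1.6,30],"roll": 0},
    {"xyz": [-1,1.6,45],"roll": 0},
    {"xyz": [-1,1.6,57],"roll": 0},
    {"xyz": [-1,1.6,66],"roll": 0},
    {"xyz": [-1,1.6,71],"roll": 0},
    {"xyz": [-1,1.6,73],"roll": 0},
    {"xyz": [-1,1.6,73],"roll": 0},
  ],
)

```text
time_s: 13.8
ee_pos: [0.5312, -0.1838, 0.0695]
ee_rot: [3.141, -0.0, 0.078]
ft_force: [0.0, -0.0, -2.5]
finger_gap: 0.0435
```

Call:
arm_command(
  increments=[
    {"xyz": [0,0,1],"roll": 0},
    {"xyz": [0,0,2],"roll": 0},
    {"xyz": [0,0,3],"roll": 0},
    {"xyz": [0,0,4],"roll": 0},
  ],
)

```text
time_s: 14.3
ee_pos: [0.5312, -0.1839, 0.0666]
ee_rot: [3.141, -0.001, 0.078]
ft_force: [-4.6, 1.9, 11.5]
finger_gap: 0.0432
```

Contact was at 66.6 mm TCP height, against 66.1 predicted. Now I open the jaws in small steps so the block tips onto the deck while still guided by the fingers.

Call:
arm_command(
  increments=[
    {"xyz": [0,-1,0],"roll": 0},
    {"xyz": [0,-1,0],"roll": 0},
  ],
  claw=0.06,
  grip_force=20,
)

```text
time_s: 14.55
ee_pos: [0.5306, -0.183, 0.0655]
ee_rot: [3.141, 0.001, 0.078]
ft_force: [-3.4, -1.4, 1.0]
finger_gap: 0.0453
```

Call:
arm_command(
  increments=[
    {"xyz": [0,0,1],"roll": 0},
    {"xyz": [0,0,1],"roll": 0},
  ],
  claw=0.1,
)

```text
time_s: 14.8
ee_pos: [0.5302, -0.1828, 0.0641]
ee_rot: [3.141, 0.002, 0.078]
ft_force: [-4.0, -1.0, 3.3]
finger_gap: 0.0468
```

Run:
```python
from h import *
snap('scene','s4');snap('side','d4');print(ctrl.get_state()['time_s'])
a=cv2.resize(cv2.imread('pics/s4.png')[180:285,180:285],(400,400),interpolation=2);b=cv2.resize(cv2.imread('pics/d4.png')[110:215,260:365],(400,400),interpolation=2)
cv2.imwrite('pics/c4.png',np.hstack([a,b]))
```

```text
14.9
```

View pics/c4.png

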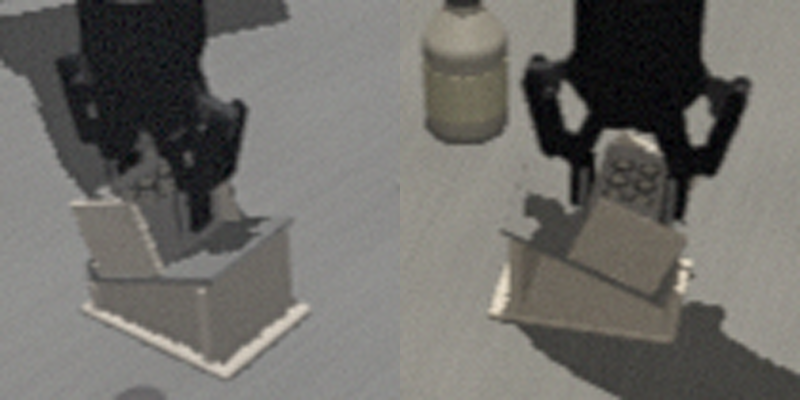

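Block is between the cheeks, starting to tilt and held between both fingers. I continue in the same way.

Call:
arm_command(
  increments=[
    {"xyz": [-0.7,0,0.5],"roll": 0},
    {"xyz": [-1,0,0.5],"roll": 0},
  ],
  claw=0.14,
)

```text
time_s: 15.15
ee_pos: [0.5303, -0.1827, 0.0636]
ee_rot: [-3.141, -0.001, 0.079]
ft_force: [-1.4, -1.7, -0.9]
finger_gap: 0.0486
```

Call:
arm_command(
  increments=[
    {"xyz": [-0.7,0,0.5],"roll": 0},
    {"xyz": [-1,0,0.5],"roll": 0},
  ],
  claw=0.18,
)

```text
time_s: 15.4
ee_pos: [0.529, -0.1827, 0.0632]
ee_rot: [-3.141, -0.0, 0.079]
ft_force: [-1.0, -0.2, -0.6]
finger_gap: 0.0505
```

Call:
arm_command(
  increments=[
    {"xyz": [-0.7,0,0.5],"roll": 0},
    {"xyz": [-1,0,0.5],"roll": 0},
  ],
  claw=0.22,
)

```text
time_s: 15.65
ee_pos: [0.5279, -0.1829, 0.0627]
ee_rot: [-3.141, 0.0, 0.078]
ft_force: [-0.9, -0.7, -1.4]
finger_gap: 0.0522
```

Call:
arm_command(
  increments=[
    {"xyz": [-0.7,0,0.5],"roll": 0},
    {"xyz": [-1,0,0.5],"roll": 0},
  ],
  claw=0.26,
)

```text
time_s: 15.9
ee_pos: [0.5268, -0.183, 0.0622]
ee_rot: [-3.142, 0.0, 0.078]
ft_force: [-1.5, -0.2, -0.8]
finger_gap: 0.0535
```

Call:
arm_command(
  increments=[
    {"xyz": [-0.7,0,0.5],"roll": 0},
    {"xyz": [-1,0,0.5],"roll": 0},
  ],
  claw=0.3,
)

```text
time_s: 16.15
ee_pos: [0.5259, -0.1831, 0.0617]
ee_rot: [3.142, 0.0, 0.078]
ft_force: [-0.1, 0.3, -0.5]
finger_gap: 0.0553
```

Call:
arm_command(
  increments=[
    {"xyz": [-0.7,0,0.5],"roll": 0},
    {"xyz": [-1,0,0.5],"roll": 0},
  ],
  claw=0.34,
)

```text
time_s: 16.4
ee_pos: [0.5248, -0.1832, 0.0612]
ee_rot: [3.142, 0.0, 0.078]
ft_force: [-1.0, -0.6, -2.1]
finger_gap: 0.0569
```

Run:
```python
from h import *
snap('scene','s5');snap('side','d5');print(ctrl.get_state()['time_s'])
a=cv2.resize(cv2.imread('pics/s5.png')[180:285,180:285],(400,400),interpolation=2);b=cv2.resize(cv2.imread('pics/d5.png')[110:215,260:365],(400,400),interpolation=2)
cv2.imwrite('pics/c5.png',np.hstack([a,b]))
```

```text
16.5
```

View pics/c5.png

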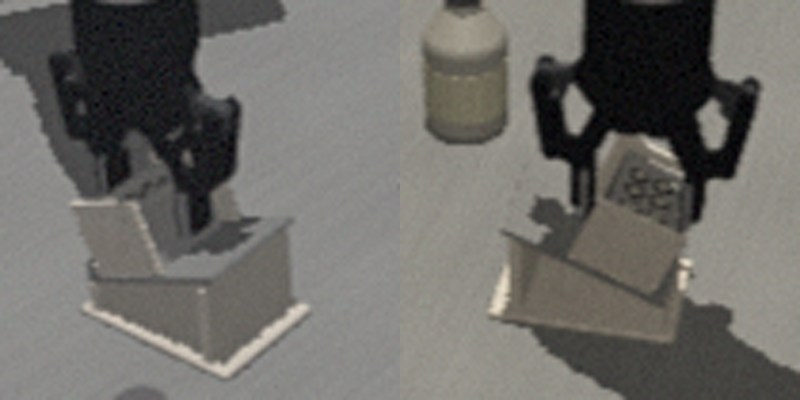

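The side view shows the block parallel with the cheeks, flat on the deck, with the low finger still holding it back. I ease it down to the cleat.

Call:
arm_command(
  increments=[
    {"xyz": [-1,0,0],"roll": 0},
    {"xyz": [-2,0,0],"roll": 0},
    {"xyz": [-3,0,0],"roll": 0},
    {"xyz": [-4,0,0],"roll": 0},
    {"xyz": [-5,0,0],"roll": 0},
    {"xyz": [-6,0,0],"roll": 0},
  ],
)

```text
time_s: 17.25
ee_pos: [0.5189, -0.1837, 0.0613]
ee_rot: [3.141, -0.0, 0.078]
ft_force: [0.5, -0.4, -0.3]
finger_gap: 0.0572
```

Call:
arm_command(
  increments=[
    {"xyz": [-1,0,0],"roll": 0},
    {"xyz": [-2,0,0],"roll": 0},
    {"xyz": [-2.5,0,0],"roll": 0},
  ],
)

```text
time_s: 17.62
ee_pos: [0.5164, -0.1839, 0.0613]
ee_rot: [3.142, 0.0, 0.078]
ft_force: [-0.1, -0.3, -0.2]
finger_gap: 0.0571
```

Call:
arm_command(
  increments=[
    {"xyz": [-1,0,0],"roll": 0},
    {"xyz": [-2,0,0],"roll": 0},
    {"xyz": [-3,0,0],"roll": 0},
  ],
)

```text
time_s: 18.0
ee_pos: [0.5134, -0.1841, 0.0613]
ee_rot: [3.142, -0.0, 0.078]
ft_force: [-0.2, -0.3, 0.3]
finger_gap: 0.0569
```

Call:
arm_command(
  increments=[
    {"xyz": [-1,0,0],"roll": 0},
    {"xyz": [-2,0,0],"roll": 0},
    {"xyz": [-2,0,0],"roll": 0},
  ],
)

```text
time_s: 18.38
ee_pos: [0.5125, -0.1843, 0.0617]
ee_rot: [3.141, -0.002, 0.079]
ft_force: [3.7, 1.5, 1.1]
finger_gap: 0.0571
```

Call:
arm_command(
  increments=[
    {"xyz": [4,0,0],"roll": 0},
    {"xyz": [4,0,-10],"roll": 0},
    {"xyz": [4,0,-30],"roll": 0},
    {"xyz": [4,0,-70],"roll": 0},
    {"xyz": [4,-20,-120],"roll": 0},
    {"xyz": [4,-50,-160],"roll": 0},
    {"xyz": [4,-50,-160],"roll": 0},
    {"xyz": [4,-50,-160],"roll": 0},
  ],
)

```text
time_s: 19.38
ee_pos: [0.5113, -0.1341, 0.2213]
ee_rot: [3.141, 0.0, 0.079]
ft_force: [0.8, 0.2, -0.9]
finger_gap: 0.0571
```

Run:
```python
from h import *
import pickle
im,s=snap('wrist','w5');pickle.dump(s,open('w5.pkl','wb'));print(s['time_s'],s['ee_pos'].round(4),np.degrees(s['ee_rot']).round(2),s['ft_force'].round(1))
snap('scene','s6');snap('side','d6')
out=np.zeros((600,800,3),np.uint8)
out[:,:500]=cv2.resize(im[150:300,220:345,::-1],(500,600),interpolation=2)
out[:300,500:]=cv2.resize(cv2.imread('pics/s6.png')[190:290,190:290],(300,300),interpolation=2)
out[300:,500:]=cv2.resize(cv2.imread('pics/d6.png')[125:225,260:360],(300,300),interpolation=2)
cv2.imwrite('pics/c6.png',out)
```

```text
19.375 [ 0.5113 -0.1341  0.2213] [1.7997e+02 2.0000e-02 4.5100e+00] [ 0.8  0.2 -0.9]
```

View pics/c6.png

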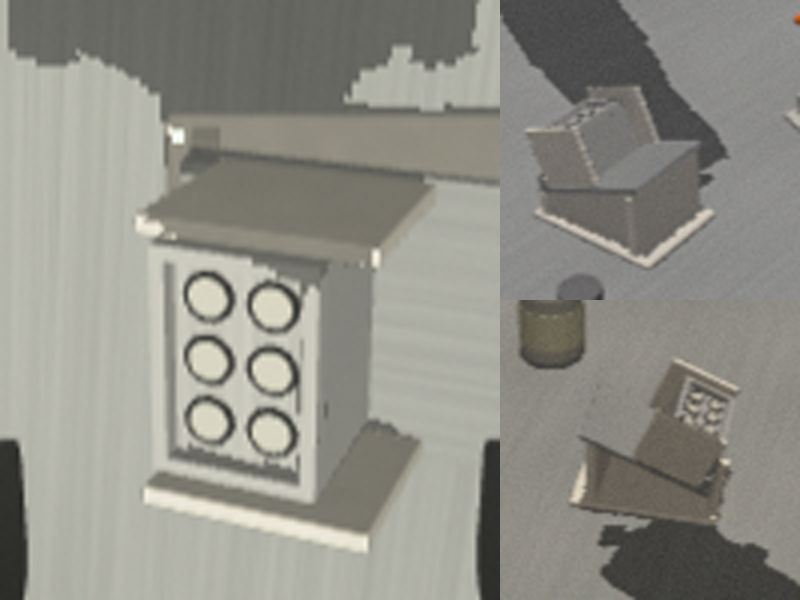

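The block sits flat between the cheeks against the cleat; the cap centres are clear. I compute the block's position and the move to the cover.

```bash
cat >> h.py <<'E'
yaw=np.radians(4.55);ex=np.array([np.cos(yaw),np.sin(yaw)]);ey=np.array([-ex[1],ex[0]]);seat=np.array([.509,-.184])
def rel(K,C,u,z): p=onz(K,C,*u,z)[:2]-seat; return np.array([p@ex,p@ey])*1e3
def shift(s,xy):  # tool mm to reach world xy
    T=tool(s); return (T[:3,:3].T@np.append(np.array(xy)-s['ee_pos'][:2],0)*1e3).round(1)
E
python3 - <<'E'
from h import *
import pickle
s=pickle.load(open('w5.pkl','rb'));K,C,_=cam('wrist',s)
c=np.array([(209,297),(273,307),(209,360),(272,370),(209,420),(271,432)])/4+[220,150]
zs=[.0793+d*np.sin(.384) for d in(-.0085,.0085)]
r=np.array([rel(K,C,q,zs[i%2]) for i,q in enumerate(c)]);print(r.round(1),'mean (exp 5.8,0)',r.mean(0))
f=lambda x,y:(220+x/4,150+y/4)
print('cheek lo exp -19.5,39',rel(K,C,f(140,212),.0825),'hi 36.1',rel(K,C,f(374,248),.105))
print('c2 inner lo exp -34',rel(K,C,f(147,488),.0825),rel(K,C,f(370,538),.105))
print('to cover',shift(ctrl.get_state(),[.5878,.0228]))
E
```

```text
[[ -3.5  16.3]
 [ 12.1  16.3]
 [ -3.7  -0.8]
 [ 12.   -0.5]
 [ -3.8 -17.6]
 [ 11.9 -17.6]] mean (exp 5.8,0) [ 4.16911762 -0.63362884]
cheek lo exp -19.5,39 [-19.24236128  40.48539128] hi 36.1 [33.64337491 39.81366355]
c2 inner lo exp -34 [-19.56564404 -33.55178919] [ 35.09350169 -33.5522425 ]
to cover [ 8.900e+01 -1.507e+02 -1.000e-01]
```

Call:
arm_command(
  increments=[
    {"xyz": [20,-35,0],"roll": -10},
    {"xyz": [45,-75,0],"roll": -20},
    {"xyz": [70,-120,0],"roll": -30},
    {"xyz": [89,-151,0],"roll": -40},
    {"xyz": [89,-151,10],"roll": -50},
    {"xyz": [89,-151,20],"roll": -60},
    {"xyz": [89,-151,60],"roll": -67.7},
    {"xyz": [89,-151,100],"roll": -67.7},
    {"xyz": [89,-151,140],"roll": -67.7},
    {"xyz": [89,-151,170],"roll": -67.7},
    {"xyz": [89,-151,190],"roll": -67.7},
    {"xyz": [89,-151,202],"roll": -67.7},
    {"xyz": [89,-151,207],"roll": -67.7},
    {"xyz": [89,-151,207],"roll": -67.7},
  ],
  claw=0,
)

```text
time_s: 21.28
ee_pos: [0.5886, 0.0232, 0.0143]
ee_rot: [-3.142, 0.0, 1.26]
ft_force: [0.4, 0.0, -0.0]
finger_gap: 0.0425
```

Call:
arm_command(
  increments=[
    {"xyz": [0,0,0],"roll": 0},
    {"xyz": [0,0,0],"roll": 0},
    {"xyz": [0,0,0],"roll": 0},
    {"xyz": [0,0,0],"roll": 0},
    {"xyz": [0,0,0],"roll": 0},
    {"xyz": [0,0,0],"roll": 0},
  ],
  claw=-1,
  grip_force=25,
)

```text
time_s: 22.02
ee_pos: [0.5892, 0.0234, 0.0152]
ee_rot: [3.14, -0.0, 1.26]
ft_force: [-0.6, -0.0, 5.9]
finger_gap: 0.0088
```

Call:
arm_command(
  increments=[
    {"xyz": [0,0,-10],"roll": 0},
    {"xyz": [0,0,-50],"roll": 0},
    {"xyz": [0,0,-100],"roll": 0},
    {"xyz": [-10,0,-146],"roll": 0},
    {"xyz": [-45,-2,-146],"roll": 10},
    {"xyz": [-85,-3,-146],"roll": 20},
    {"xyz": [-125,-5,-146],"roll": 30},
    {"xyz": [-165,-7,-146],"roll": 40},
    {"xyz": [-200,-9,-146],"roll": 50},
    {"xyz": [-222,-9.6,-146],"roll": 60},
    {"xyz": [-222,-9.6,-146],"roll": 67.7},
    {"xyz": [-222,-9.6,-146],"roll": 67.7},
    {"xyz": [-222,-9.6,-146],"roll": 67.7},
  ],
)

```text
time_s: 23.65
ee_pos: [0.5114, -0.1847, 0.1604]
ee_rot: [-3.142, 0.0, 0.081]
ft_force: [1.4, 0.5, -0.5]
finger_gap: 0.009
```

Run:
```python
from h import *
import pickle
im,s=snap('wrist','w6');pickle.dump(s,open('w6.pkl','wb'));print(s['time_s'],s['ee_pos'].round(4),np.degrees(s['ee_rot']).round(2),s['ft_force'].round(1),s['finger_gap'])
snap('scene','s7');snap('side','d7')
out=np.zeros((600,800,3),np.uint8)
out[:,:500]=cv2.resize(im[190:340,220:345,::-1],(500,600),interpolation=2)
out[:300,500:]=cv2.resize(cv2.imread('pics/s7.png')[160:260,180:280],(300,300),interpolation=2)
out[300:,500:]=cv2.resize(cv2.imread('pics/d7.png')[95:195,260:360],(300,300),interpolation=2)
cv2.imwrite('pics/c7.png',out)
```

```text
23.65 [ 0.5114 -0.1847  0.1604] [-1.80e+02  1.00e-02  4.64e+00] [ 1.4  0.5 -0.5] 0.008982077192061748
```

View pics/c7.png

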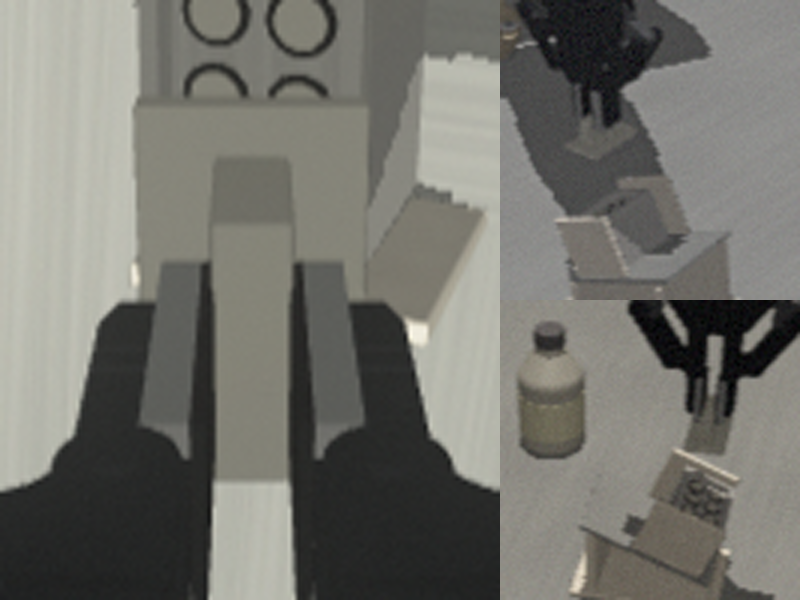

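The cover is held level, rib upward; the plate's +y edge runs px (137–367,103) and the top cap row is at (217,12),(301,20) in the crop. I compare them in the same view.

Run:
```python
from h import *
import pickle
s=pickle.load(open('w6.pkl','rb'));K,C,_=cam('wrist',s)
f=lambda x,y:(220+x/4,190+y/4)
a,b=rel(K,C,f(137,102),.1502),rel(K,C,f(367,104),.1502);m=(a+b)/2
print('plate edge',a,b,'cover centre',m-[0,24.5])
zs=[.0793+d*np.sin(.384) for d in(-.0085,.0085)]
c=(rel(K,C,f(217,12),zs[0])+rel(K,C,f(301,20),zs[1]))/2;print('block cap centre',c-[0,17.1],'first col rows',rel(K,C,f(217,12),zs[0]))
print('tcp',((s['ee_pos'][:2]-seat)@ex*1e3),((s['ee_pos'][:2]-seat)@ey*1e3))
```

```text
plate edge [-11.9469021   26.60902059] [17.73470271 26.40822549] cover centre [2.8939003  2.00862304]
block cap centre [ 4.22349994 -0.51455903] first col rows [-3.51258452 16.3645565 ]
tcp 2.3202586036044046 -0.9265689304444538
```

Call:
arm_command(
  increments=[
    {"xyz": [0.2,2.5,0],"roll": 0},
    {"xyz": [0.2,2.5,15],"roll": 0},
    {"xyz": [0.2,2.5,30],"roll": 0},
    {"xyz": [0.2,2.5,43],"roll": 0},
    {"xyz": [0.2,2.5,52],"roll": 0},
    {"xyz": [0.2,2.5,56],"roll": 0},
    {"xyz": [0.2,2.5,56],"roll": 0},
  ],
)

```text
time_s: 24.68
ee_pos: [0.5118, -0.1875, 0.1041]
ee_rot: [-3.141, 0.0, 0.078]
ft_force: [-0.4, -0.0, -1.7]
finger_gap: 0.0091
```

Call:
arm_command(
  increments=[
    {"xyz": [0,0,1],"roll": 0},
    {"xyz": [0,0,2],"roll": 0},
    {"xyz": [0,0,3],"roll": 0},
    {"xyz": [0,0,4],"roll": 0},
  ],
)

```text
time_s: 25.18
ee_pos: [0.5122, -0.1876, 0.1004]
ee_rot: [3.141, -0.001, 0.078]
ft_force: [-0.7, -0.5, 3.3]
finger_gap: 0.0092
```

Contact came at 100.4 mm against 99.9 predicted, so the plate's edge is on the recess floor and not on the rim. I open gradually, as I did with the block.

Call:
arm_command(
  increments=[
    {"xyz": [-0.3,0,0],"roll": 0},
    {"xyz": [-0.6,0,0],"roll": 0},
  ],
  claw=-0.75,
  grip_force=20,
)

```text
time_s: 25.42
ee_pos: [0.5114, -0.1876, 0.1003]
ee_rot: [3.141, -0.0, 0.079]
ft_force: [0.1, -0.1, -0.2]
finger_gap: 0.0111
```

Call:
arm_command(
  increments=[
    {"xyz": [-0.5,0,0.2],"roll": 0},
    {"xyz": [-1,0,0.3],"roll": 0},
  ],
  claw=-0.72,
)

```text
time_s: 25.68
ee_pos: [0.5102, -0.1876, 0.1]
ee_rot: [3.141, 0.0, 0.078]
ft_force: [-0.1, 0.4, -0.6]
finger_gap: 0.0119
```

Call:
arm_command(
  increments=[
    {"xyz": [-0.5,0,0.2],"roll": 0},
    {"xyz": [-1,0,0.3],"roll": 0},
  ],
  claw=-0.69,
)

```text
time_s: 25.92
ee_pos: [0.5092, -0.1877, 0.0997]
ee_rot: [3.142, 0.0, 0.078]
ft_force: [0.3, -0.6, -0.3]
finger_gap: 0.0129
```

Call:
arm_command(
  increments=[
    {"xyz": [-0.5,0,0.2],"roll": 0},
    {"xyz": [-1,0,0.3],"roll": 0},
  ],
  claw=-0.66,
)

```text
time_s: 26.18
ee_pos: [0.5082, -0.1878, 0.0994]
ee_rot: [3.142, 0.0, 0.078]
ft_force: [0.3, -0.2, -0.6]
finger_gap: 0.0146
```

Call:
arm_command(
  increments=[
    {"xyz": [-0.5,0,0],"roll": 0},
    {"xyz": [-1,0,0],"roll": 0},
  ],
  claw=-0.63,
)

```text
time_s: 26.42
ee_pos: [0.5073, -0.1878, 0.0994]
ee_rot: [3.141, -0.0, 0.079]
ft_force: [-0.2, 0.2, -0.5]
finger_gap: 0.0161
```

Call:
arm_command(
  increments=[
    {"xyz": [-0.5,0,0],"roll": 0},
    {"xyz": [-1,0,0],"roll": 0},
  ],
  claw=-0.58,
)

```text
time_s: 26.68
ee_pos: [0.5063, -0.188, 0.0994]
ee_rot: [3.141, -0.0, 0.078]
ft_force: [0.1, 0.1, 0.7]
finger_gap: 0.0181
```

Call:
arm_command(
  increments=[
    {"xyz": [0,0,-1],"roll": 0},
    {"xyz": [0,0,-1],"roll": 0},
    {"xyz": [0,0,-6],"roll": 0},
    {"xyz": [0,0,-15],"roll": 0},
    {"xyz": [0,0,-40],"roll": 0},
    {"xyz": [0,-20,-80],"roll": 0},
    {"xyz": [0,-50,-120],"roll": 0},
    {"xyz": [0,-50,-120],"roll": 0},
    {"xyz": [0,-50,-120],"roll": 0},
  ],
  claw=-0.35,
)

```text
time_s: 27.8
ee_pos: [0.5025, -0.1381, 0.2196]
ee_rot: [3.141, -0.001, 0.079]
ft_force: [0.2, -0.1, 0.1]
finger_gap: 0.0279
```

Run:
```python
from h import *
import pickle
im,s=snap('wrist','w7');pickle.dump(s,open('w7.pkl','wb'));print(s['time_s'],s['ee_pos'].round(4))
a=snap('scene','s8')[0];b=snap('side','d8')[0]
out=np.zeros((600,800,3),np.uint8)
out[:,:500]=cv2.resize(im[150:300,220:345,::-1],(500,600),interpolation=2)
out[:300,500:]=cv2.resize(a[190:290,190:290,::-1],(300,300),interpolation=2)
out[300:,500:]=cv2.resize(b[125:225,260:360,::-1],(300,300),interpolation=2)
cv2.imwrite('pics/c8.png',out)
a0=cv2.imread('pics/scene0.png')[:,:,::-1];b0=cv2.imread('pics/side0.png')[:,:,::-1]
for n,p,q,(x,y,w,h) in [('tip scene',a0,a,(305,228,68,50)),('bottle',a0,a,(200,280,40,62)),('jar',a0,a,(300,145,24,30)),('tip side',b0,b,(175,178,66,48)),('jar side',b0,b,(295,372,42,48))]:
    print(n,np.abs(p[y:y+h,x:x+w].astype(int)-q[y:y+h,x:x+w]).mean().round(1))
```

```text
27.8 [ 0.5025 -0.1381  0.2196]
tip scene 3.1
bottle 2.8
jar 3.5
tip side 6.0
jar side 4.6
```

View pics/c8.png

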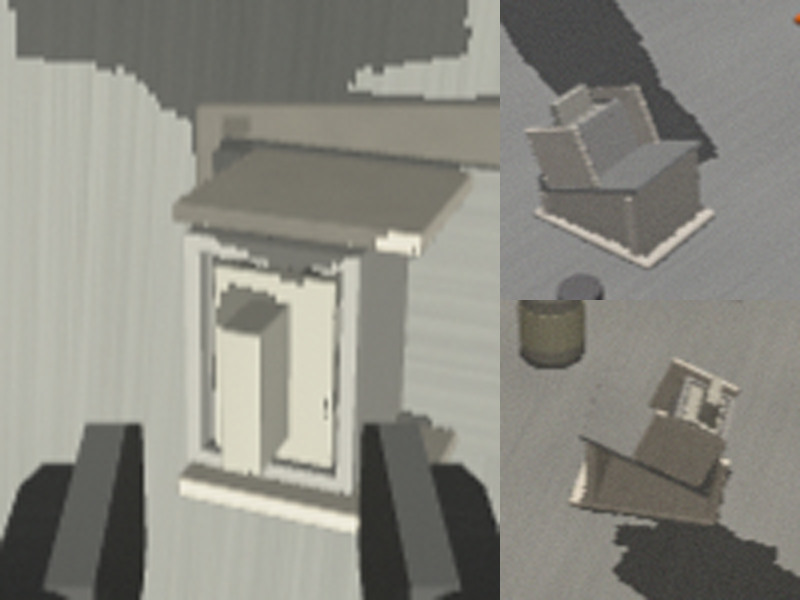

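The view shows the plate inside the rim at px (213–337, 268–468), rib up. I check numerically that it lies flat at depth.

Run:
```python
from h import *
import pickle
s=pickle.load(open('w7.pkl','rb'));K,C,_=cam('wrist',s)
t=np.radians(22);X=np.array([*(ex*np.cos(t)),np.sin(t)]);Y=np.array([*ey,0]);Z=np.cross(X,Y);O=np.array([*seat,.0345])
def deck(u,z):
    o,d=ray(K,C,220+u[0]/4,150+u[1]/4);p=o+d*((z/1e3-(o-O)@Z)/(d@Z))-O;return np.array([p@X,p@Y]).round(4)*1e3
for n,u,z in [('plate TL',(213,268),44),('plate TR',(337,280),44),('plate BR',(333,470),44),('rib top +y lo',(217,324),65),('rib top +y hi',(262,336),65),('rib top far lo',(226,290),65),('block rim TL',(187,232),45),('rim BL',(187,463),45),('rim BR hi',(353,490),45),('rim hi top',(360,255),45)]: print(n,deck(u,z))
```

```text
plate TL [ 5.6 21.7]
plate TR [37.  23.3]
plate BR [ 37.2 -26.8]
rib top +y lo [15.7 17.2]
rib top +y hi [26.6 16.1]
rib top far lo [18.  25.8]
block rim TL [-0.7 30.4]
rim BL [ -1.8 -32.7]
rim BR hi [ 42.8 -30.6]
rim hi top [42.7 30.6]
```

```bash
python3 -c "
from cell import ctrl
print(ctrl.get_state()['ft_force'].round(1)); print(ctrl.job_done())"
```

```text
[-0.1  0.4 -0.9]
the job is handed in; nothing more can be done
None
```

The job was handed in at about 28 s, with the block on the tilt stand and its cover in the recess. No verdict was reported.

**What I did:**
- **Moving the block:** I lifted it out of the dock by its end faces, set it on the bench and took it again by its long faces.
- **Seating it:** I lowered it until its up-slope bottom edge touched the deck. The tool cannot tilt, so I opened the jaws in 1–2 mm steps and let the block tip onto the slope between the fingers. One finger then eased it down, and the other pressed it against the cleat until I felt 3.7 N.
- **Cover:** I placed the smaller white cover the same way, starting with its plate edge on the recess floor.

**Last checks:**
- **Block:** In the last wrist picture it lies flat between the cheeks, with its 44 mm width measured correctly. Its low face came out at -0.7 to -1.8 mm from the cleat. The stand's own edges were 1–2 mm off the same way, so I read this as camera bias.
- **Cover:** The plate measures about 31.5 x 50 mm at the expected height, inside the recess, rib up. The rib top is centred over the plate to within about 1 mm, so it lies flat.
- **Bystanders:** The tip box and jar look unchanged in both cameras, and so does the bottle in the scene view. Only small differences like image noise or shadow appear.
- **Robot:** It stands clear, with wrist force readings under about 1 N.

**Disagreements:** The cover measured about 2 mm off centre along the cleat, within its 2.5 mm play. The rib closed to 9 mm against the stated 10 mm.

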